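Pass the pale carving blank under the height gauge

TASK

Two carving blanks lie in front of the fixed height gauge, a steel bar on two studs. Push the thin pale one, carved heart first, flat along the bench under the bar until the whole heart has come out on the far side while its plain tail end still sticks out on the near side, roughly square to the bar, then let go. Do not disturb the thick dark blank, which is too tall for the gauge, or the glue jar.

Things in the scene. Friction and masses are not known exactly. Their poses are not given: they have to be found in the camera images.
- gauge: Fixed height gauge: steel bar 330 mm long, 30 wide, 22 high, underside 36 mm and top 58 mm above the bench, on two upright studs 300 mm apart (32 mm washers, tops at 66 mm); bare bench between them. Origin: on the bench under the bar's middle. x runs along the bar, y square to it in the passing direction (blanks start on its -y side), z up; y is within 10 degrees of world y.
- pale_blank: Pale board 66 mm wide (x), 140 long (y), 22 thick, 0.12 kg, loose; browner relief heart at its +y end, 14 to 55 mm from the middle, 27.5 mm high in all; plain tail (-y) with two pencil lines. Origin: centre of underside, z up. Starts flat, middle 150 to 205 mm before the bar, in either half of the opening, heart towards the bar, its y within 8 degrees of the gauge's y.
- dark_blank: Bystander: dark brown blank, same plan (66 x 140 mm) and heart, but 38 mm thick (43.5 mm in all), too tall for the bar. Origin: centre of the underside. It lies beside the pale one, in the other half of the opening, some 130 mm from it between centres.
- glue_jar: Bystander: upright amber jar with a green cap, 74 mm across and 110 mm high, standing on the far side of the gauge, at least 180 mm beyond the bar. Origin: centre of its foot. It must stay where it is.
Mind the look-alikes: they are no part of the job. Leave any blue or pink look-alike of the pale_blank alone.

How it is judged:
On the way:
1. the heart end enters under the bar from the near side (x of pale_blank in the frame of gauge between -0.115 and 0.115 m and angle between pale_blank's own z axis and vertical below 0.12 rad and y of pale_blank in the frame of gauge between -0.08 and -0.01 m), for 0.05 s.
At the end, for the whole second after the job is handed in: The pale blank lies flat and still on the bench under the bar, between the studs: its middle (origin) between 3 mm before and 55 mm beyond the bar's middle, so that the heart is out on the far side and the tail end still shows on the near side, its length within 15 degrees of square to the bar (x of pale_blank in the frame of gauge between -0.115 and 0.115 m and angle between pale_blank's own z axis and vertical below 0.12 rad and y of pale_blank in the frame of gauge between -0.003 and 0.055 m and angle between the y axis of pale_blank and the y axis of gauge, either way round below 0.26 rad and height (world z) of pale_blank below 0.008 m and linear speed of pale_blank below 0.01 m/s); the robot touches nothing.
It fails at once if the dark blank is moved more than 15 mm (distance of dark_blank from where it was at the start of the episode above 0.015 m).
It fails at once if the glue jar is moved more than 15 mm or tipped (distance of glue_jar from where it was at the start of the episode above 0.015 m or angle between glue_jar's own z axis and vertical above 0.2 rad).
It also fails if it takes over 38 s, if anything falls off the work surface, if the arm or the gripper's body presses on something with over 40 N, if the wrist force passes 120 N, or if a joint passes its speed limit or range.

ROBOT

A 6-joint arm with a two-finger parallel gripper is mounted at the origin on the work surface. World frame = base frame: x ahead of the robot, y to its left, z up, the work surface at z = 0. Lengths are in m, angles in rad, forces in N, time in s.
With the tool pointing down it reaches from about 0.325 to 0.775 m from the base axis. Payload 9.3 kg.
Tool frame: the origin (TCP) lies between the finger pads; the fingertips stand 8 mm ahead of it and the grasp point (between the pads) lies 11 mm behind it; z points along the fingers, y is the line along which they close (so a half turn about z gives the same grasp; the last joint's range is limited). The gripper opens to 85 mm and grips with 20 to 120 N. Pads are 22 mm wide; open, the fingers measure 114 mm over their backs; the gripper's body (76 mm by 85 mm) begins 54 mm behind the grasp point. The pads swing forward as they close: fully open they stand 13 mm farther back than shut.
Start: joints at [1.153, 0.259, 0.021, 1.334, 0, 1.418], TCP at [0.144, 0.531, 0.239] pointing down, gripper open.
Joint ranges: [-3.04, 3.04], [-0.91, 1.82], [-1.04, 1.36], [-1.92, 1.95], [-1.52, 1.45], [-3.14, 3.14]. Speed limits (rad/s): [2.22, 2.22, 2.79, 3.14, 3.14, 3.14].

INTERFACE

Orientations are given as [roll, pitch, yaw] about the fixed x, y, z axes, in that order (R = Rz(yaw) Ry(pitch) Rx(roll)).
In Python, from cell import monitor, imaging, bot gives the robot as it stands.
- The arm moves only by the shell command python3 -m pendant 'ROWS' [FORCE]. ROWS is JSON, a list of rows, each a list of 3 entries, a list of its own where there are three numbers: the shift along the world's x, y, z in m, then the turn, a rotation vector about the world's x, y, z in degrees, then the closure in counts, from 0 (fully open) to 255 (shut). A call has 1 to 8 rows; each row shifts and turns the commanded pose from where the row before left it; what a row does not reach is not made up. A row lasts 1/12 s, in which the tool goes at most 41.7 mm and 7.16 degrees, less where a joint would pass 70% of its speed; a pose out of reach is approached as far as the arm can. A call with a gripper value outside its range is refused whole. The fingers move at their own pace and stop on an object; FORCE is the grip in N (left out, the last holds). Time passes only in rows, so rows that do not move let the fingers close. It gives the time, the measured TCP pose, the force, the opening and the grip force at its end, in the units of the state.
- monitor.get_obs(): the state, without advancing time (a new reading comes with each control period).
- imaging.snapshot(name): name is "side" or "top" or "wrist"; returns a dict with "color" (480x640x3 uint8, blue, green, red), "K" (3x3 intrinsics, pixels), "k1" (the pictures are not rectified: a ray, as slopes to the right and down, at radius r is drawn at 1 + k1 r^2 times it, then the intrinsics apply), "origin" and "rotation" of the camera in the world; the wrist camera has in their place "tool_from_camera" (4x4, takes a point from camera to tool coordinates, whose origin is the TCP and whose axes are the flange's). Camera axes: x right, y down, z forward; pixel columns grow to the right and rows downward; lengths in m; the calibration is good to about 2 mm. A picture is of the moment at which its call begins: read the wrist's pose just before it. There is no depth.
- bot.close_job(): hands the job in; it is judged then, once.
The state is a dict: "clock": time; "joint_positions": joint angles; "qvel": joint speeds; "joint_efforts": joint torques, N m; "position": TCP position; "tcp_rot": TCP orientation; "ft_force": force on the tool from outside, world axes, zero at the start; "wrist_torque": the same for the moment, N m; "finger_gap": finger opening in m; "grip_force": force on a finger pad.
Only numpy, scipy, OpenCV 4.12 (cv2) and the standard library are available. Lean on these libraries where they do the work, as an engineer would, in place of code of your own. Each camera call takes 0.05 s, during which the arm holds its last target. There are 200 camera calls.

## Working session

There is one attempt and no reset: what is moved stays moved. The work goes in short steps, Python scripts to look and compute and a shell command to move; the robot and the scene stay as the last step left them, time stands still between calls to the robot, and variables do not carry over. Pictures are saved under pics/ and viewed, at most 10 in all, crops included, and the job is handed in when it is done.

```bash
mkdir -p pics; ls; python3 - <<'E'
from cell import monitor, imaging, bot
import cv2,numpy as np
o=monitor.get_obs();print(o['clock'],o['position'],o['tcp_rot'],o['finger_gap'])
for n in("top","side"):
    s=imaging.snapshot(n);cv2.imwrite(f"pics/{n}0.png",s["color"]);print(n,s["K"],s["k1"],s["origin"],s["rotation"])
    np.savez(f"{n}.npz",**s)
E
```

```text
pics
0.0 [0.14382378 0.53058138 0.23865448] [-3.14024988e+00 -1.98312775e-04  2.87681059e+00] 0.08531031701086146
top [[533.09905705   0.         311.00877619]
 [  0.         533.09905705 241.40010377]
 [  0.           0.           1.        ]] -0.05684839460216042 [0.20057195 0.02072228 1.29162741] [-2.96255046  0.02507467 -1.57695036]
side [[492.34369153   0.         320.81619405]
 [  0.         492.34369153 237.85692374]
 [  0.           0.           1.        ]] -0.019894741266672337 [ 0.13503096 -0.7379463   0.56074918] [-2.13038498 -0.00416371 -0.34503955]
```

View pics/top0.png

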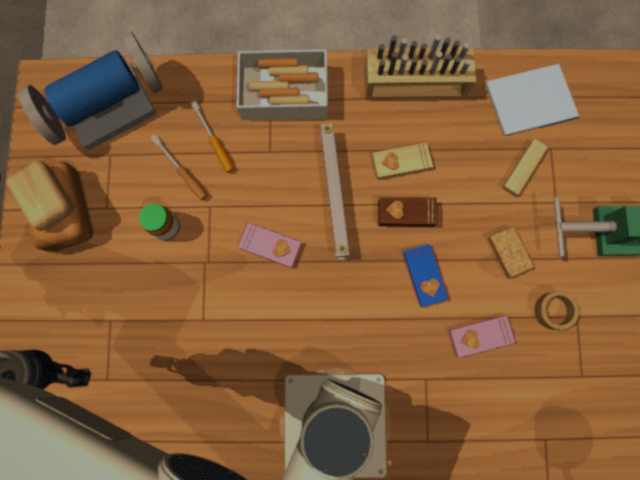

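View pics/side0.png

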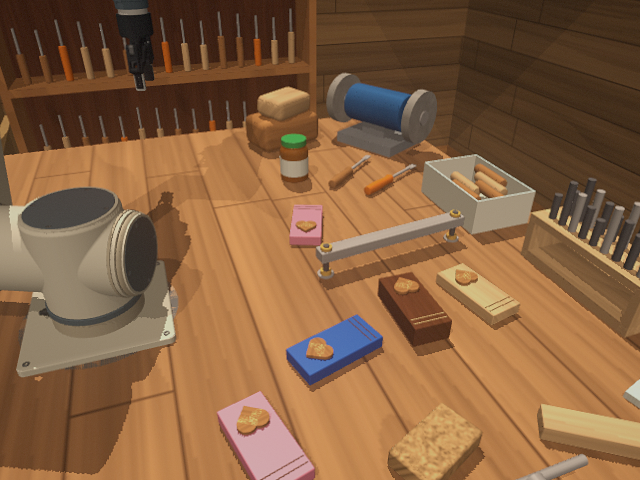

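The top view shows the gauge bar from (327,129) to (341,250). The blanks with hearts are:
- pale at (402,160)
- dark at (407,211)
- blue at (426,275)
- pink at (270,245) and (482,337)

There is also a plain stick at (525,167), and the jar stands at (157,220). In the side view, pale is at (478,292) and dark at (413,308). The pale one at (402,160) fits: it is thin and cream, with its heart towards the bar and two tail lines. I'll confirm it in a crop and measure it.

```bash
cat > h.py <<'E'
import numpy as np,cv2
from scipy.spatial.transform import Rotation as R
def load(n): return dict(np.load(n+".npz"))
def ray(s,p):
    d=np.array([-0.0,0]); K=s["K"]; k=float(s["k1"])
    u=cv2.undistortPoints(np.array(p,float).reshape(1,1,2),K,np.array([k,0,0,0,0]))[0,0]
    rot=np.array(s["rotation"]); M=R.from_euler('xyz',rot).as_matrix() if rot.size==3 else rot
    return np.array(s["origin"]),M@np.array([u[0],u[1],1])
def onz(s,p,z):
    o,d=ray(s,p); return o+d*(z-o[2])/d[2]
def tri(s1,p1,s2,p2):
    o1,d1=ray(s1,p1);o2,d2=ray(s2,p2)
    t=np.linalg.lstsq(np.c_[d1,-d2],o2-o1,rcond=None)[0]
    a,b=o1+d1*t[0],o2+d2*t[1]; return (a+b)/2,np.linalg.norm(a-b)
def big(m):
    c=max(cv2.findContours(m,0,1)[0],key=cv2.contourArea);return c
def roi(hsv,lo,hi,x0,y0,x1,y1):
    m=cv2.inRange(hsv,np.array(lo),np.array(hi));z=np.zeros_like(m);z[y0:y1,x0:x1]=m[y0:y1,x0:x1]
    return cv2.morphologyEx(z,cv2.MORPH_CLOSE,np.ones((3,3)))
E
python3 - <<'E'
from h import *
t,s=load("top"),load("side")
ht=cv2.cvtColor(t["color"],40);hs=cv2.cvtColor(s["color"],40)
for p in((420,160),(405,172),(392,160),(365,160),(335,200)): print("top",p,ht[p[1],p[0]])
for p in((495,300),(466,278),(440,300),(385,240),(505,318)): print("side",p,hs[p[1],p[0]])
a=cv2.resize(t["color"][110:265,310:450],None,fx=3.6,fy=3.6,interpolation=2)[:558]
b=cv2.resize(s["color"][190:345,300:375+170],None,fx=1.2,fy=1.2)
b=cv2.copyMakeBorder(b,0,a.shape[0]-b.shape[0],0,0,0)
cv2.imwrite("pics/crop.png",np.hstack([a,b])[:600,:800])
E
```

```text
top (420, 160) [ 27  98 167]
top (405, 172) [ 19 141 116]
top (392, 160) [ 19 160 164]
top (365, 160) [ 14 169 158]
top (335, 200) [ 16  51 159]
side (495, 300) [ 19 109 212]
side (466, 278) [ 14 159 188]
side (440, 300) [ 14 151 179]
side (385, 240) [ 14  66 120]
side (505, 318) [ 14 145 135]
```

View pics/crop.png

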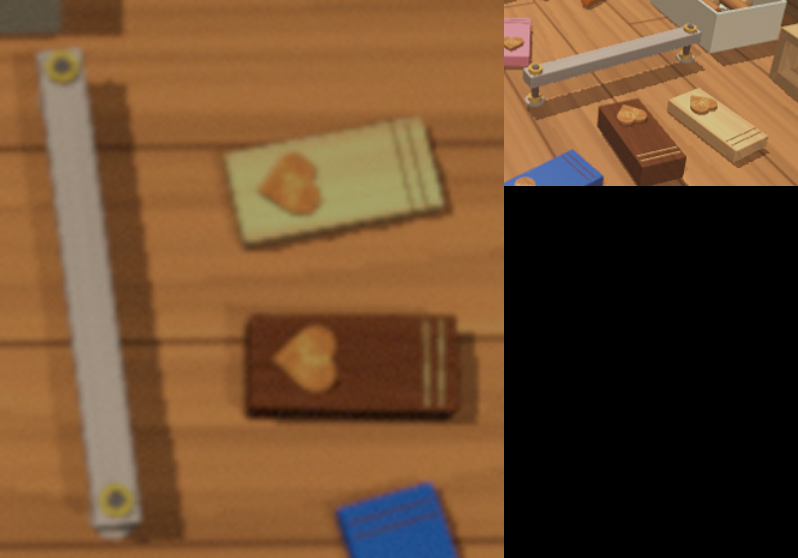

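The crop confirms the pale blank: cream, heart towards the bar, two lines on its tail. In top pixels, the stud tops are at (327.2,128.3) and (341.9,248.9).

```bash
python3 - <<'E'
from h import *
t,s=load("top"),load("side")
ht=cv2.cvtColor(t["color"],40);hs=cv2.cvtColor(s["color"],40)
ct=big(roi(ht,(20,50,140),(35,135,255),365,135,440,185))
qt=cv2.boxPoints(cv2.minAreaRect(ct));print(cv2.minAreaRect(ct))
cs=big(roi(hs,(15,40,195),(30,135,255),432,255,522,330))
qs=cv2.approxPolyDP(cs,5,True)[:,0];print("side poly",qs.tolist())
W=np.array([onz(t,p,.022) for p in qt]);print("top corners px\n",qt,"\n",W.round(4))
e=[np.linalg.norm(W[i]-W[i-1]) for i in range(4)];print("edges",np.round(e,4),"centre",W.mean(0).round(4))
for w in W: # nearest side corner
    c,d=None,9
    for p in qs:
        q,r=tri(t,qt[[*map(tuple,W)].index(tuple(w))],s,p)
        if r<d:c,d,pp=q,r,p
    print("tri",pp,c.round(4),round(d,4))
g=[]
for a,b in(((327.2,128.3),(455,213)),((341.9,248.9),(326,247))):
    print("stud",onz(t,a,.066).round(4),*[np.round(v,4) for v in tri(t,a,s,b)]);g.append(onz(t,a,.066))
v=g[0]-g[1];m=(g[0]+g[1])/2;print("gauge",m.round(4),"len",np.linalg.norm(v).round(4))
x=v[:2]/np.linalg.norm(v[:2]); y=np.array([-x[1],x[0]]);print("gx",x,"gy",y,"deg",np.degrees(np.arctan2(y[1],y[0])))
L=W[np.argsort(W[:,1])];ax=L[2:].mean(0)-L[:2].mean(0);print("blank y deg",np.degrees(np.arctan2(ax[1],ax[0])),"tail mid",L[:2].mean(0),
 "in gauge",(W.mean(0)-m)[:2]@x,(W.mean(0)-m)[:2]@y)
E
```

```text
((402.2848815917969, 159.3528289794922), (24.756092071533203, 56.33086395263672), 79.3803482055664)
side poly [[438, 272], [493, 315], [519, 302], [462, 263]]
top corners px
 [[372.32074 152.37737]
 [427.68677 141.99623]
 [432.24902 166.3283 ]
 [376.883   176.70943]] 
 [[ 0.6547 -0.1033  0.022 ]
 [ 0.6804 -0.2426  0.022 ]
 [ 0.6166 -0.2508  0.022 ]
 [ 0.5914 -0.1127  0.022 ]]
edges [0.064  0.1417 0.0643 0.1403] centre [ 0.6358 -0.1773  0.022 ]
tri [462 263] [ 0.6542 -0.103   0.0209] 0.0017
tri [519 302] [ 0.6773 -0.2409  0.0256] 0.0037
tri [493 315] [ 0.6162 -0.2506  0.022 ] 0.0009
tri [438 272] [ 0.5928 -0.1133  0.0211] 0.0023
stud [0.7021 0.0089 0.066 ] [0.7031 0.0091 0.0624] 0.0009
stud [ 0.4041 -0.0217  0.066 ] [ 0.4048 -0.0219  0.0615] 0.0
gauge [ 0.5531 -0.0064  0.066 ] len 0.2996
gx [0.99474422 0.1023911 ] gy [-0.1023911   0.99474422] deg 95.87687720368993
blank y deg 100.40196243701764 tail mid [ 0.6484896  -0.24667954  0.022     ] in gauge 0.06470814581330568 -0.17849513044449397
```

The blank measures 141 x 64 mm with its top at about 22 mm, and the studs are 300 mm apart, all matching the text. In the gauge frame the pale blank is at x = +65 mm, y = -178 mm, turned 4.5°. I'll push its tail along its own axis with the fingers half open as a two-point pusher.

```bash
python3 -m pendant '[[[0.021,-0.034,0],[0,0,-2.7],128],[[0.021,-0.034,0],[0,0,-2.7],128],[[0.021,-0.034,0],[0,0,-2.7],128],[[0.021,-0.034,0],[0,0,-2.7],128],[[0.021,-0.034,0],[0,0,-2.7],128],[[0.021,-0.034,0],[0,0,-2.7],128],[[0.021,-0.034,0],[0,0,-2.7],128],[[0.021,-0.034,0],[0,0,-2.7],128]]'
python3 -m pendant '[[[0.021,-0.034,0],[0,0,-2.7],128],[[0.021,-0.034,0],[0,0,-2.7],128],[[0.021,-0.034,0],[0,0,-2.7],128],[[0.021,-0.034,0],[0,0,-2.7],128],[[0.021,-0.034,0],[0,0,-2.7],128],[[0.021,-0.034,0],[0,0,-2.7],128],[[0.021,-0.034,0],[0,0,-2.7],128],[[0.021,-0.034,0],[0,0,-2.7],128]]'
python3 -m pendant '[[[0.021,-0.034,0],[0,0,-2.7],128],[[0.021,-0.034,0],[0,0,-2.7],128],[[0.021,-0.034,0],[0,0,-2.7],128],[[0.021,-0.034,0],[0,0,-2.7],128],[[0.021,-0.034,0],[0,0,-2.7],128],[[0.021,-0.034,0],[0,0,-2.7],128],[[0.021,-0.034,0],[0,0,-2.7],128],[[0,0,0],[0,0,0],128]]'
```

```text
clock: 0.77
position: [0.3122, 0.2571, 0.2392]
tcp_rot: [-3.142, -0.0, 2.498]
ft_force: [1.3, 0.6, 1.2]
finger_gap: 0.0425
grip_force: 0.0
clock: 1.43
position: [0.4804, -0.0152, 0.2391]
tcp_rot: [-3.141, -0.0, 2.12]
ft_force: [1.0, 0.9, -1.0]
finger_gap: 0.0425
grip_force: 0.0
clock: 2.1
position: [0.629, -0.2571, 0.2357]
tcp_rot: [-3.139, -0.001, 1.786]
ft_force: [-0.0, 0.8, 0.2]
finger_gap: 0.0427
grip_force: 0.0
```

```bash
python3 -m pendant '[[[0.0135,-0.0165,0],[0,0,-1],128],[[0.0135,-0.0165,0],[0,0,-1],128],[[0,0,-0.035],[0,0,0],128],[[0,0,-0.035],[0,0,0],128],[[0,0,-0.035],[0,0,0],128],[[0,0,-0.03],[0,0,0],128],[[0,0,0],[0,0,0],128],[[0,0,0],[0,0,0],128]]'
python3 - <<'E'
from h import *
from cell import imaging,monitor
o=monitor.get_obs();s=imaging.snapshot("wrist");cv2.imwrite("pics/w1.png",s["color"]);print(o["position"],o["tcp_rot"])
np.savez("w1.npz",p=o["position"],r=o["tcp_rot"],**s)
E
```

```text
clock: 2.77
position: [0.6532, -0.2837, 0.103]
tcp_rot: [-3.139, -0.002, 1.758]
ft_force: [0.5, 0.2, 0.7]
finger_gap: 0.0425
grip_force: 0.0
[ 0.6531742  -0.28370547  0.10300772] [-3.13874265e+00 -2.48069083e-03  1.75805251e+00]
```

View pics/w1.png

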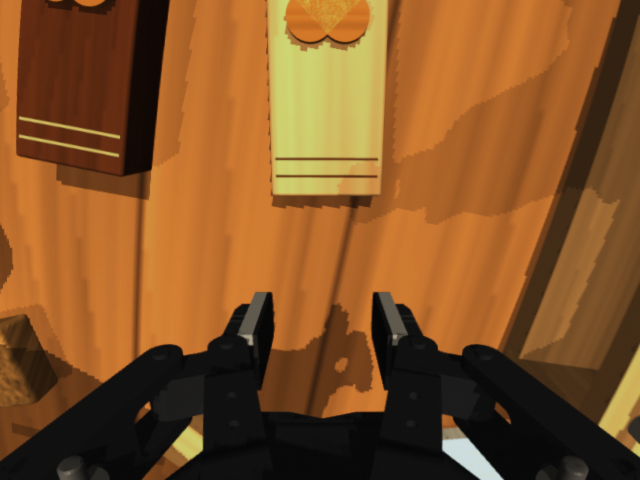

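The wrist view shows the tail edge from (273,195) to (380,195), square to the fingers and centred between them, with the dark blank clear to the left. I'll check the tail position from these pixels.

```bash
python3 - <<'E'
from h import *
w=load("w1");M=R.from_euler('xyz',w["r"]).as_matrix();T=w["tool_from_camera"]
w["origin"]=M@T[:3,3]+w["p"];w["rotation"]=M@T[:3,:3]
for p in((273,194),(380,194)):
    print(onz(w,p,.022).round(4), (M.T@(onz(w,p,.022)-w["p"])).round(4))
t=load("top")
print(tri(w,(273,194),t,(432.2,166.3)),tri(w,(380,194),t,(427.7,142)))
E
```

```text
[ 0.6164 -0.2492  0.022 ] [ 0.0405 -0.0295  0.0812]
[ 0.6791 -0.2373  0.022 ] [0.0406 0.0343 0.081 ]
(array([ 0.61644532, -0.24980503,  0.02272719]), np.float64(0.0013710094217151546)) (array([ 0.67541447, -0.23742268,  0.03726913]), np.float64(0.0043611790649947454))
```

```bash
python3 -m pendant '[[[0,0,-0.03],[0,0,0],128],[[0,0,-0.03],[0,0,0],128],[[0,0,-0.018],[0,0,0],128],[[0,0,-0.008],[0,0,0],128],[[0,0,-0.005],[0,0,0],128],[[0,0,0],[0,0,0],128]]'
```

```text
clock: 3.32
position: [0.6547, -0.2846, 0.0146]
tcp_rot: [3.14, 0.001, 1.758]
ft_force: [0.4, -0.1, 0.2]
finger_gap: 0.0424
grip_force: 0.0
```

```bash
for i in 1; do python3 -m pendant '[[[-0.0022,0.0118,0],[0,0,0],128],[[-0.0022,0.0118,0],[0,0,0],128],[[-0.0022,0.0118,0],[0,0,0],128],[[-0.0022,0.0118,0],[0,0,0],128],[[-0.0022,0.0118,0],[0,0,0],128],[[-0.0022,0.0118,0],[0,0,0],128],[[-0.0022,0.0118,0],[0,0,0],128],[[-0.0022,0.0118,0],[0,0,0],128]]'; done
python3 -m pendant '[[[-0.0022,0.0118,0],[0,0,0],128],[[-0.0022,0.0118,0],[0,0,0],128],[[-0.0011,0.006,0],[0,0,0],128],[[0,0,0],[0,0,0],128],[[0,0,0],[0,0,0],128]]'
cat > look.py <<'E'
from h import *
from cell import imaging,monitor
import sys
n=sys.argv[1]
o=monitor.get_obs();s=imaging.snapshot("wrist");t=imaging.snapshot("top")
print(o["clock"],o["position"],o["tcp_rot"],o["ft_force"])
cv2.imwrite(f"pics/{n}.png",np.hstack([cv2.resize(s["color"],(400,300)),cv2.resize(t["color"][90:270,250:490],(400,300))]))
m=roi(cv2.cvtColor(t["color"],40),(20,50,140),(35,135,255),250,135,445,200);c=cv2.minAreaRect(big(m))
print("blank top px",c,[onz(t,p,.022).round(4)[:2].tolist() for p in cv2.boxPoints(c)])
E
python3 look.py p1
```

```text
clock: 3.98
position: [0.6361, -0.1884, 0.0135]
tcp_rot: [3.141, 0.0, 1.758]
ft_force: [0.8, -0.9, 1.4]
finger_gap: 0.0429
grip_force: 0.7
clock: 4.4
position: [0.6308, -0.1597, 0.0132]
tcp_rot: [-3.141, -0.0, 1.759]
ft_force: [-0.3, -0.4, 0.2]
finger_gap: 0.0425
grip_force: 0.0
4.4 [ 0.63077673 -0.15969027  0.01319603] [-3.14137090e+00 -2.93349372e-04  1.75870324e+00] [-0.33319138 -0.43716596  0.22264299]
blank top px ((289.32513427734375, 177.7138214111328), (65.26780700683594, 23.218917846679688), 19.29004669189453) [[0.5925, 0.1902], [0.6493, 0.1717], [0.5909, 0.0181], [0.5352, 0.0375]]
```

View pics/p1.png

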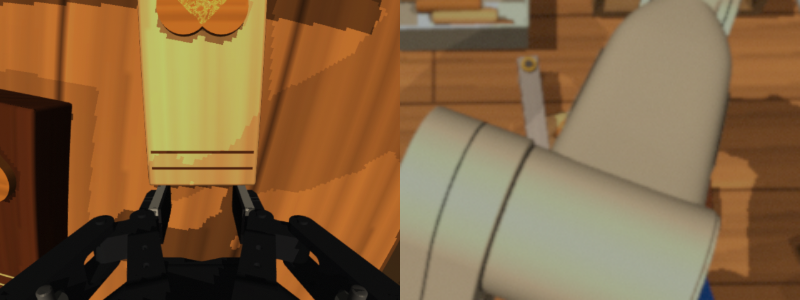

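The wrist view shows the tail edge at the fingertips, from (240,296) to (419,296) at full resolution, still square to the fingers. The top view is hidden by the arm, so I'm ignoring its mask. I'll work out the remaining travel from the wrist view.

```bash
cat > wr.py <<'E'
from h import *
from cell import imaging,monitor
o=monitor.get_obs();w=imaging.snapshot("wrist")
M=R.from_euler('xyz',o["tcp_rot"]).as_matrix();T=w["tool_from_camera"]
w["origin"]=M@T[:3,3]+o["position"];w["rotation"]=M@T[:3,:3]
m=roi(cv2.cvtColor(w["color"],40),(18,40,150),(36,190,255),200,150,470,310)
q=cv2.approxPolyDP(big(m),6,True)[:,0]
b=q[np.argsort(q[:,1])][-2:];b=b[np.argsort(b[:,0])];print("tail px",b.tolist())
P=[onz(w,p,.022)[:2] for p in b];v=P[1]-P[0];a=np.degrees(np.arctan2(v[1],v[0]))
mid=(P[0]+P[1])/2;u=np.array([-v[1],v[0]])/np.linalg.norm(v);c=mid+.07*u
x=np.array([.99474,.10239]);y=np.array([-.10239,.99474]);d=c-[.5531,-.0064]
print("tcp",o["position"].round(4),"width",np.linalg.norm(v).round(4),"tailmid",mid.round(4),"gauge xy",d@x,d@y,"angle to gauge",a-5.88)
E
python3 wr.py
```

```text
tail px [[238, 259], [342, 261]]
tcp [ 0.6309 -0.1605  0.0131] width 0.038 tailmid [ 0.6135 -0.1325] gauge xy 0.04263247733256511 -0.06172584061292958 angle to gauge 3.7139518856815448
```

```bash
sed -i 's/^b=q.*$/import sys;b=np.array(eval(sys.argv[1]),float)/' wr.py; python3 wr.py '[(240,296),(419,296)]'
```

```text
tcp [ 0.6309 -0.1606  0.0131] width 0.0676 tailmid [ 0.6305 -0.144 ] gauge xy 0.0569878528753766 -0.07508969790580669 angle to gauge 4.802909812649575
```

```bash
python3 -m pendant '[[[-0.0022,0.0118,0],[0,0,0],128],[[-0.0022,0.0118,0],[0,0,0],128],[[-0.0022,0.0118,0],[0,0,0],128],[[-0.0022,0.0118,0],[0,0,0],128],[[-0.0022,0.0118,0],[0,0,0],128],[[-0.0022,0.0118,0],[0,0,0],128],[[-0.0011,0.006,0],[0,0,0],128],[[0,0,0],[0,0,0],128]]'
python3 - <<'E'
from cell import imaging;import cv2
cv2.imwrite("pics/w3.png",imaging.snapshot("wrist")["color"])
E
```

```text
clock: 5.27
position: [0.6162, -0.0814, 0.0134]
tcp_rot: [-3.141, -0.0, 1.76]
ft_force: [0.7, 0.1, -0.1]
finger_gap: 0.0424
grip_force: 0.0
```

View pics/w3.png

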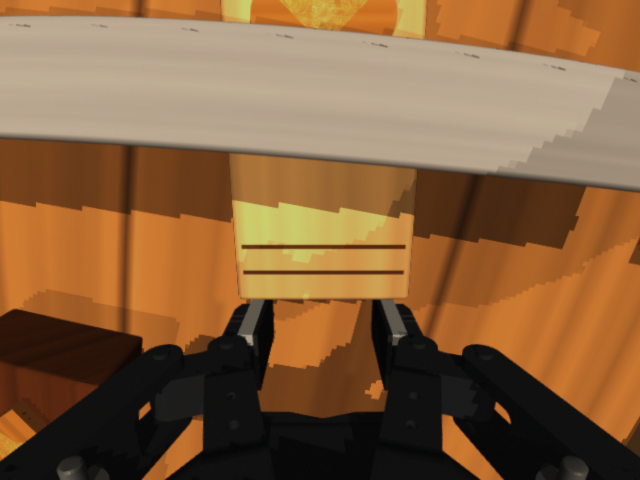

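The blank is under the bar. Its tail edge runs from (240,298) to (408,298), square and at the fingertips, and the heart is emerging beyond the bar at (325,10).

```bash
python3 wr.py '[(240,298),(408,298)]'
```

```text
tcp [ 0.6165 -0.0824  0.0135] width 0.0637 tailmid [ 0.6142 -0.0672] gauge xy 0.048538414731014945 0.0030252507550189347 angle to gauge 4.923036452458258
```

```bash
python3 -m pendant '[[[-0.0015,0.008,0],[0,0,0],128],[[-0.0015,0.008,0],[0,0,0],128],[[-0.0015,0.008,0],[0,0,0],128],[[0,0,0],[0,0,0],128],[[0,0,0],[0,0,0],128]]' && python3 -m pendant '[[[0.004,-0.02,0],[0,0,0],128],[[0.006,-0.03,0],[0,0,0],128],[[0.006,-0.03,0.01],[0,0,0],128],[[0,0,0.03],[0,0,0],128],[[0,0,0.035],[0,0,0],128],[[0,0,0.035],[0,0,0],128],[[0,0,0],[0,0,0],128],[[0,0,0],[0,0,0],128]]'
python3 - <<'E'
from cell import imaging;import cv2
cv2.imwrite("pics/w4.png",imaging.snapshot("wrist")["color"])
E
```

```text
clock: 5.78
position: [0.6118, -0.0587, 0.0133]
tcp_rot: [-3.141, -0.0, 1.759]
ft_force: [0.6, 0.1, 0.5]
finger_gap: 0.0426
grip_force: 0.0
clock: 6.45
position: [0.6291, -0.14, 0.1255]
tcp_rot: [3.138, 0.002, 1.758]
ft_force: [-0.1, 0.7, -1.0]
finger_gap: 0.0424
grip_force: 0.0
```

View pics/w4.png

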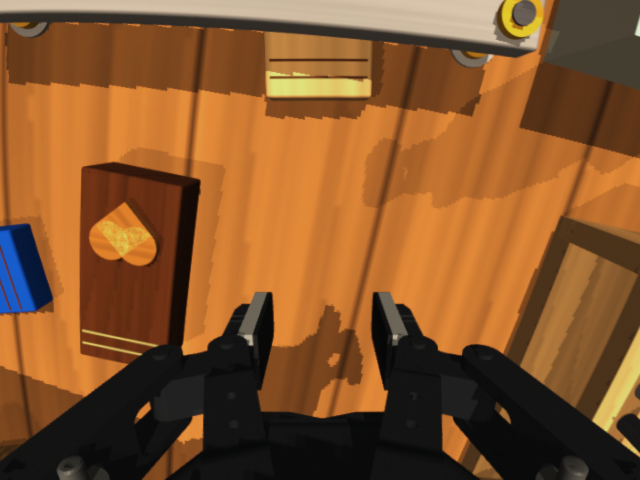

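The tail edge is visible before the bar, from (267,97) to (371,97), and the dark blank is untouched. Now a check of the final pose.

```bash
python3 wr.py '[(267,97),(371,97)]'
python3 - <<'E'
from h import *
from cell import imaging
s=imaging.snapshot("side");cv2.imwrite("pics/s5.png",cv2.resize(s["color"][120:360,260:560],(750,600)))
E
```

```text
Traceback (most recent call last):
  File "wr.py", line 7, in <module>
    q=cv2.approxPolyDP(big(m),6,True)[:,0]
                       ~~~^^^
  File "h.py", line 16, in big
    c=max(cv2.findContours(m,0,1)[0],key=cv2.contourArea);return c
ValueError: max() iterable argument is empty
```

View pics/s5.png

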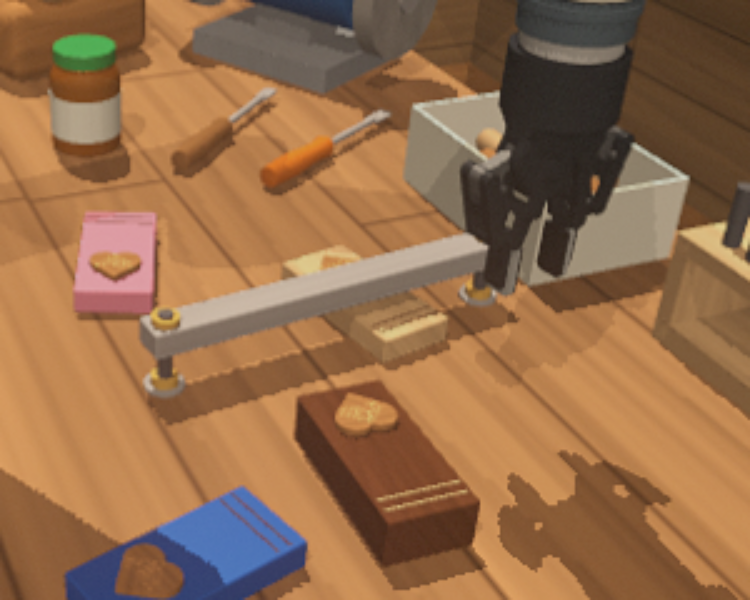

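The side view shows the blank flat under the bar, heart out beyond it at about (335,262) and tail on the near side at (410,330). The jar and dark blank look undisturbed. I'll get the final numbers next.

```bash
sed -i '/^q=/d;/^m=/d' wr.py; python3 wr.py '[(267,97),(371,97)]'
```

```text
tcp [ 0.6274 -0.1392  0.1221] width 0.0632 tailmid [ 0.6072 -0.0442] gauge xy 0.0440226530938576 0.026591118088115127 angle to gauge 4.819973440695777
```

```bash
python3 -c "
from cell import bot;print(bot.close_job())"
```

```text
the job is handed in; nothing more can be done
None
```

I pushed the pale blank under the bar and handed the job in; the last check had its middle about 27 mm beyond the bar and 4.8° off square, heart out on the far side, tail still showing, arm clear, and the dark blank and jar apparently unmoved.

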